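# Fit the beater into the kitchen machine and keep it pressed home

## Robot

A 6-joint arm with a two-finger parallel gripper is mounted at the origin on the work surface. World frame = base frame: x ahead of the robot, y to its left, z up, the work surface at z = 0. Lengths are in m, angles in rad, forces in N, time in s.
With the tool pointing down it reaches from about 0.35 to 0.8 m from the base axis. Payload 7.3 kg.
Tool frame: the origin (TCP) lies midway between the tips of the shut fingers; the grasp point (between the pads) lies 19 mm behind it; z points along the fingers, y is the line along which they close (so a half turn about z gives the same grasp; the last joint's range is limited). The gripper opens to 85 mm and grips with 20 to 120 N. Pads are 22 mm wide; open, the fingers measure 114 mm over their backs; the gripper's body (76 mm by 85 mm) begins 54 mm behind the grasp point. The pads swing forward as they close: fully open they stand 13 mm farther back than shut.
Start: joints at [-1.312, 0.342, 1.524, -0, 1.275, -0.146], TCP at [0.207, -0.483, 0.231] pointing down, gripper open.
Joint ranges: [-2.53, 2.53], [-0.77, 2.02], [0.04, 2.7], [-1, 4.14], [0.28, 2.66], [-3.11, 3.11]. Speed limits (rad/s): [2.57, 2.57, 3.14, 3.14, 3.14, 3.14].

## Interface

Orientations are given as a rotation vector (axis times angle).
In Python, from bench import bot gives the robot as it stands.
- The arm moves only by the tool arm_command, never from a script. Its argument "motion" is text: rows parted by semicolons, each of 7 numbers parted by spaces: the shift along the tool's x, y, z in mm, then the turn, a rotation vector about the tool's x, y, z in rad, then the finger opening in mm, from 0 to 85.4. In form: dx dy dz ax ay az grip; .... A call has 1 to 12 rows; each row shifts and turns the commanded pose from where the row before left it, along the tool's axes as they then stand; what a row does not reach is not made up. A row lasts 1/10 s, in which the tool goes at most 50 mm and 8.59 degrees, less where a joint would pass 70% of its speed; a pose out of reach is approached as far as the arm can. A call with a gripper value outside its range is refused whole. The fingers move at their own pace and stop on an object; the grip force is fixed at half the most. Time passes only in rows, so rows that do not move let the fingers close. It gives the time, the measured TCP pose, the force, the opening and the grip force at its end, in the units of the state.
- bot.get_state(): the state, without advancing time (a new reading comes with each control period).
- bot.capture(name): name is "scene" or "side" or "wrist"; returns the picture (480x640x3 uint8, red, green, blue); there is no depth.
- bot.camera_model(name): a dict with "fx", "fy", "cx", "cy" (pixels), "rvec" (rotation vector, rad) and "tvec" (3), from world to camera coordinates, as OpenCV has them; the wrist camera has in their place "hand_eye" (4x4, takes a point from camera to tool coordinates, whose origin is the TCP and whose axes are the flange's). Camera axes: x right, y down, z forward; pixel columns grow to the right and rows downward; lengths in m; the calibration is good to about 2 mm. A picture is of the moment at which its call begins: read the wrist's pose just before it. camera_model takes no time and is no camera call.
- bot.job_done(): hands the job in; it is judged then, once.
The state is a dict: "t": time; "joint_pos": joint angles; "joint_vel": joint speeds; "joint_torque": joint torques, N m; "eef_pos": TCP position; "eef_rot": TCP orientation; "contact_force": force on the tool from outside, world axes, zero at the start; "ft_torque": the same for the moment, N m; "grip_width": opening from 0.0 (shut) to 1.0 (fully open); "grasp_force": force on a finger pad.
Only numpy, scipy, OpenCV 4.12 (cv2) and the standard library are available. Lean on these libraries where they do the work, as an engineer would, in place of code of your own. Each camera call takes 0.05 s, during which the arm holds its last target. There are 200 camera calls.

## Task

Pull the black knob of the blue dust cover towards the front of the kitchen machine until the cover is fully open, then take the beater by its red handle out of the wooden stand, turn it until its cross-shaped foot meshes with the drive socket in the machine's top, and push it down against the spring until it is fully home. Finish while still gripping the handle and pressing the beater home: if you let go, the spring lifts it again. Leave the jar, the mug and the spatula where they are.

Things in the scene. Friction and masses are not known exactly. Their poses are not given: they have to be found in the camera images.
- base: White motor base of a kitchen machine, fixed: 220 (x) x 180 (y) x 90 mm high. Origin under its centre, z up; its front with the black dial faces its own -x (towards the robot within about 17 degrees). The drive socket is in its flat top, 30 mm behind the centre (+x), under the dust cover. It stands left or right of the robot's middle, the stand on the other side.
- cover (a joint): Position of the blue dust cover, m: 0 = shut, 0.058 = fully open at its stop; starts at 0 to 0.012. It slides over the base's top towards the front (base -x), takes about 4 N and stays where it is left. The plate is 100 (x) x 48 (y) x 4 mm, 2 to 6 mm above the base's top; shut, it blocks the socket.
- cover_knob (a point): Grip point in the black knob that stands upright near the front end of the cover: a bar 24 mm along the base's x, 14 mm along its y, 30 mm tall above the plate (top 126 mm above the worktop). The point is on its middle axis, 8 mm below its top; axes as the base's. Pinch it from above, fingers closing along the base's y.
- drive (a joint): Turn of the metal drive socket about the vertical, rad, counter-clockwise seen from above, relative to the base; starts within 0.75 either way. It resists turning with about 0.15 N m and stays where it is left.
- socket_mouth (a point): Centre of the drive socket's mouth, level with its metal rim, 91 mm above the worktop; z up, x and y along the slots (turns with the drive). A light metal disc 38 mm across with a cross-shaped hole: two crossed slots 8.4 mm wide, 23 mm long, 24 mm deep. In it, 14 mm below the rim, a black spring pin 8 mm wide: it pushes up with 4 N at first touch, 10 N with the beater home (8 mm down).
- beater: Wire beater, 0.16 to 0.26 kg, upright in the stand at any turn. Origin: centre of the underside of its grey collar (34 mm wide, 6 mm thick), z up the stem. Below: a cross foot, bars 20 x 6 mm along its x and y, 18 mm long, then a 17 x 3.5 mm cross tip to 22 mm. Above: wires 58 mm wide up to 86 mm. Home: collar on the socket's rim (origin at socket_mouth), at any of four quarter turns.
- beater_grip (a point): Grip point in the beater's red handle, on the axis 112 mm above the beater's origin; axes as the beater's. The handle is 32 mm along x, 16 mm along y, and reaches from 88 to 130 mm above the beater's origin. Pinch it from above, fingers closing along the beater's y.
- stand: Wooden block 100 x 100 x 34 mm high, fixed, origin under its centre. A round hole 25 mm wide and 30 mm deep in its top takes the beater's foot; the collar rests on its top.
- jar: Amber glass jar with a wooden lid, 72 mm wide, 120 mm high, at the far left or right. Origin at the centre of its underside. Leave alone.
- mug: Blue mug, 80 mm wide, 90 mm high, at the far left or right. Origin at the centre of its underside. Leave alone.
- spatula: Spatula, 240 mm long, lying crosswise beyond the base and the stand. Origin near its middle, on the underside. Leave alone.

How it is judged:
On the way, in this order (a step that is already met when the one before it is completed fails the run):
1. the dust cover is pulled open (value of joint cover above 0.05 m), for 0.2 s.
2. the beater's foot is meshed in the drive socket, at least 6 mm deep (z of beater in the frame of socket_mouth below 0.016 m and horizontal distance between beater and socket_mouth below 0.005 m and angle between the z axis of beater and the z axis of base, either way round below 0.12 rad), for 0.1 s.
At the end, for the whole second after the job is handed in: The beater stands upright (within 0.08 rad) and centred (4 mm) in the drive socket with its collar within 2.5 mm of the socket's rim, the spring held down by the gripper which still grips or presses the beater with more than 2 N; the cover is open by more than 45 mm; the beater is at rest (z of beater in the frame of socket_mouth below 0.0025 m and horizontal distance between beater and socket_mouth below 0.004 m and angle between the z axis of beater and the z axis of base, either way round below 0.08 rad and contact force between the fingers and beater above 2 N and value of joint cover above 0.045 m and linear speed of beater below 0.02 m/s); the arm keeps its last pose, push and grip.
It fails at once if jar is pushed or knocked away (more than 30 mm) (distance of jar from where it was at the start of the episode above 0.03 m).
It fails at once if mug is pushed or knocked away (more than 30 mm) (distance of mug from where it was at the start of the episode above 0.03 m).
It fails at once if spatula is pushed or knocked away (more than 30 mm) (distance of spatula from where it was at the start of the episode above 0.03 m).
It also fails if it takes over 51 s, if anything falls off the work surface, if the arm or the gripper's body presses on something with over 40 N, if the wrist force passes 120 N, or if a joint passes its speed limit or range.

## Working session

There is one attempt and no reset: what is moved stays moved. The work goes in short steps, Python scripts to look and compute and a tool call to move; the robot and the scene stay as the last step left them, time stands still between calls to the robot, and variables do not carry over. Pictures are saved under pics/ and viewed, at most 10 in all, crops included, and the job is handed in when it is done.

Besides the shell and the picture viewer there is one more tool, called after ">>>" as name(argument=value, ...), one argument or row to a line, values as JSON. arm_command: Moves the arm, as the interface text tells. Its arguments: {"type":"object","properties":{"motion":{"type":"string"}},"required":["motion"]}

```bash
mkdir -p pics; ls; python3 - <<'E'
from bench import bot
import cv2,numpy as np
s=bot.get_state(); print(s['t'],s['eef_pos'],s['eef_rot'],s['grip_width'])
for n in ('scene','side'):
    im=bot.capture(n); cv2.imwrite(f'pics/{n}0.png',im[:,:,::-1]); m=bot.camera_model(n); print(n,m)
    R=cv2.Rodrigues(np.array(m['rvec'],float))[0]; print(-R.T@np.array(m['tvec']))
print(bot.camera_model('wrist'))
E
```

```text
pics
0.0 [ 0.20667814 -0.48217209  0.23063211] [-3.07596138e+00 -6.31156375e-01  9.78670552e-05] 1.001062817897585
scene {'fx': 470.0034904286228, 'fy': 470.0034904286228, 'cx': 325.02267550933755, 'cy': 234.348272983897, 'rvec': array([ 2.17166931,  0.56702637, -0.29979448]), 'tvec': array([-0.56369094, -0.11806495,  1.38130014])}
[ 1.07749456 -0.72761105  0.74112382]
side {'fx': 591.7629940725135, 'fy': 591.7629940725135, 'cx': 322.6290233287972, 'cy': 234.87441809607805, 'rvec': array([ 2.07028918, -0.26503447,  0.12194978]), 'tvec': array([-0.62471067,  0.20189481,  1.39550864])}
[ 0.36004617 -1.23733928  0.84724705]
{'fx': 340.3513388186951, 'fy': 340.3513388186951, 'cx': 321.6310005548036, 'cy': 243.79575124551118, 'hand_eye': array([[-1.40431734e-03, -9.64212191e-01, -2.65128042e-01,
         6.52263479e-02],
       [ 9.99998986e-01, -1.29133108e-03, -6.00459846e-04,
        -4.18733712e-06],
       [ 2.36602623e-04, -2.65128617e-01,  9.64213027e-01,
        -1.41866929e-01],
       [ 0.00000000e+00,  0.00000000e+00,  0.00000000e+00,
         1.00000000e+00]])}
```

View pics/scene0.png

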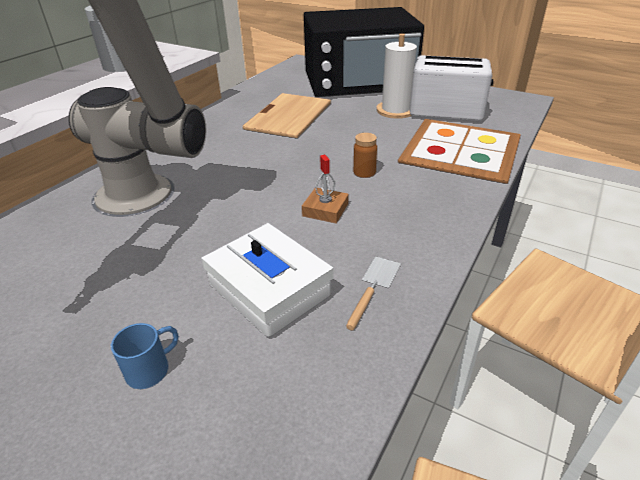

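View pics/side0.png

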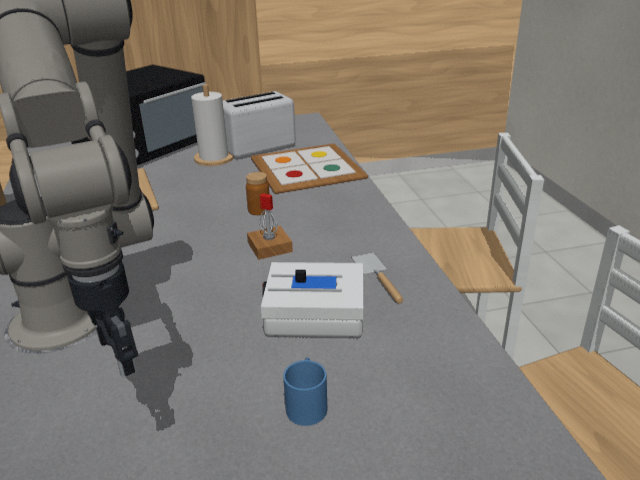

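The scene picture shows the machine on the right (top corners near 268,224 / 333,268 / 270,320 / 202,264) with the knob at (257,247). The beater's red handle is at (325,163) and the stand at (325,205). The side picture shows the knob at (300,275) and the handle at (266,202).

```bash
cat > h.py <<'E'
from bench import bot
import cv2,numpy as np
from scipy.spatial.transform import Rotation as Ro
def cam(n,s=None):
    m=bot.camera_model(n); K=np.array([[m['fx'],0,m['cx']],[0,m['fy'],m['cy']],[0,0,1]])
    if n=='wrist':
        T=np.eye(4);T[:3,:3]=Ro.from_rotvec(s['eef_rot']).as_matrix();T[:3,3]=s['eef_pos']
        T=np.linalg.inv(T@m['hand_eye']); return K,T[:3,:3],T[:3,3]
    return K,cv2.Rodrigues(np.array(m['rvec'],float))[0],np.array(m['tvec'],float)
def onplane(c,uv,z):
    K,R,t=c; C=-R.T@t; d=R.T@np.linalg.inv(K)@np.array([uv[0],uv[1],1.]); return C+d*(z-C[2])/d[2]
def tri(c1,u1,c2,u2):
    P=[c[0]@np.c_[c[1],c[2]] for c in(c1,c2)]
    X=cv2.triangulatePoints(P[0],P[1],np.array(u1,float).reshape(2,1),np.array(u2,float).reshape(2,1))[:,0]; return X[:3]/X[3]
def proj(c,X):
    X=np.atleast_2d(X)@c[1].T+c[2]; x=X@c[0].T; return x[:,:2]/x[:,2:]
def blob(mask):
    n,l,st,ce=cv2.connectedComponentsWithStats(mask.astype(np.uint8)); i=1+np.argmax(st[1:,4]); return ce[i],st[i],l==i
def box(im,b): # masks outside box b=(x0,y0,x1,y1)
    m=np.zeros(im.shape[:2],bool); m[b[1]:b[3],b[0]:b[2]]=1; return m
E
python3 - <<'E'
from h import *
I={n:cv2.imread(f'pics/{n}0.png')[:,:,::-1].astype(int) for n in('scene','side')}
C={n:cam(n) for n in I}
B={'scene':(200,140,345,330),'side':(225,185,370,340)}
cen={}
for n,im in I.items():
    r,g,b=im[...,0],im[...,1],im[...,2]; bx=box(im,B[n])
    for k,m in dict(red=(r>120)&(g<60)&(b<60),blue=(b>120)&(r<70)&(g<120),blk=(im.max(2)<45)).items():
        if k=='blk': m=m&box(im,(245,235,270,258) if n=='scene' else (290,265,312,290))
        ce,st,l=blob(m&bx); cen[n,k]=ce; print(n,k,ce,st)
        if k=='blue':
            p=cv2.boxPoints(cv2.minAreaRect(np.argwhere(l)[:,::-1].astype(np.float32)))
            print(np.array([onplane(C[n],q,.096) for q in p]).round(4)[:,:2].tolist())
for k in('red','blk','blue'): print(k,tri(C['scene'],cen['scene',k],C['side'],cen['side',k]))
for n,q in(('scene',[(268,224),(333,268),(270,320),(202,264)]),('side',[(272,264),(364,264),(364,318),(265,318)])):
    P=np.array([onplane(C[n],u,.09) for u in q]); print(n,P.round(3)[:,:2].tolist(),P.mean(0))
print('stand',onplane(C['scene'],(326,200),.034))
E
```

```text
scene red [324.56692913 163.98425197] [320 155   9  19 127]
scene blue [267.29248366 262.38398693] [244 246  45  32 612]
[[0.5365, -0.153], [0.5273, -0.0975], [0.6414, -0.1351], [0.6458, -0.1855]]
scene blk [256.05172414 247.78448276] [251 240  11  16 116]
side red [265.         200.78289474] [260 193  12  17 152]
side blue [316.08759124 282.45985401] [292 277  44  11 411]
[[0.5377, -0.1526], [0.5456, -0.1129], [0.6406, -0.1398], [0.6303, -0.1787]]
side blk [300.5       275.5862069] [296 270  10  12 116]
red [0.53591294 0.20055053 0.14371337]
blk [ 0.5609537  -0.13654284  0.11290413]
blue [ 0.5944513 -0.1458315  0.09378  ]
scene [[0.513, -0.029], [0.721, -0.091], [0.689, -0.272], [0.473, -0.212]] [ 0.59912141 -0.15076147  0.09      ]
side [[0.512, -0.035], [0.724, -0.096], [0.661, -0.296], [0.462, -0.241]] [ 0.58982248 -0.16698363  0.09      ]
stand [0.53991259 0.19774693 0.034     ]
```

>>> arm_command(
  motion="0 0 0 0 0 0.139 85; 0 0 0 0 0 0.139 85; 0 0 0 0 0 0.139 85; 0 0 0 0 0 0.139 85; 0 0 0 0 0 0.139 85; 24 -43.3 0 0 0 0 85; 24 -43.3 0 0 0 0 85; 24 -43.3 0 0 0 0 85; 24 -43.3 0 0 0 0 85; 24 -43.3 0 0 0 0 85; 24 -43.3 0 0 0 0 85; 24 -43.3 0 0 0 0 85",
)

```text
t: 1.3
eef_pos: [0.4555, -0.2385, 0.2311]
eef_rot: [-3.109, 0.454, 0.001]
contact_force: [0.7, -0.5, -0.2]
grip_width: 1.0
grasp_force: 0.0
```

>>> arm_command(
  motion="24 -43.3 0 0 0 0 85; 24 -43.3 0 0 0 0 85; 24 -43.3 0 0 0 0 85; 0 0 0 0 0 0 85; 0 0 0 0 0 0 85",
)

```text
t: 1.8
eef_pos: [0.5608, -0.1352, 0.2304]
eef_rot: [3.109, -0.45, -0.003]
contact_force: [0.1, 0.2, -0.4]
grip_width: 0.993
grasp_force: 0.0
```

```bash
python3 - <<'E'
from h import *
s=bot.get_state(); im=bot.capture('wrist'); cv2.imwrite('pics/w1.png',im[:,:,::-1]); np.save('w1.npy',np.r_[s['eef_pos'],s['eef_rot']])
print(s['t'],s['eef_pos'],s['eef_rot'],s['contact_force'])
E
```

```text
1.8 [ 0.56083636 -0.13519929  0.23043623] [ 3.10913147e+00 -4.50121274e-01 -2.53110298e-03] [ 0.06508276  0.17371422 -0.44434206]
```

View pics/w1.png

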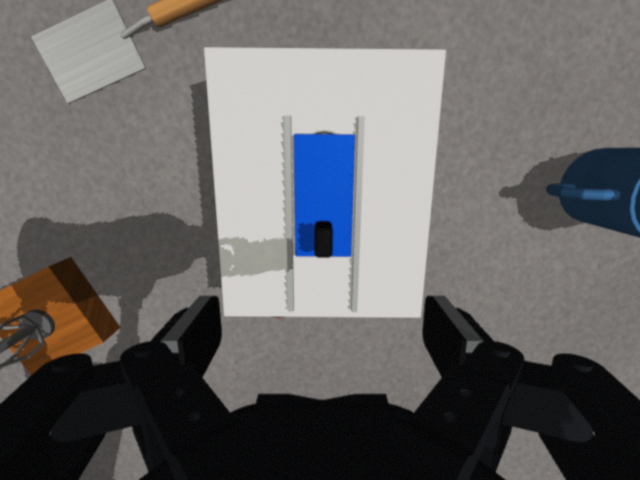

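The wrist picture shows the base top (corners 205,48 / 446,50 / 423,317 / 224,317), the blue plate (294–355, 134–256) with the sliver of socket behind it, and the knob at (323,238). The stand with the beater is at lower left.

```bash
python3 - <<'E'
from h import *
w=np.load('w1.npy'); s=dict(eef_pos=w[:3],eef_rot=w[3:]); c=cam('wrist',s)
P=np.array([onplane(c,u,.09) for u in[(205,48),(446,50),(423,317),(224,317)]])[:,:2]
print(P.round(4).tolist(),P.mean(0))
print([np.linalg.norm(P[i]-P[(i+1)%4]) for i in range(4)])
for a,b in((3,0),(2,1)): print('yaw',np.arctan2(*(P[b]-P[a])[::-1]))
d=P[0]-P[1]; print('yaw',np.arctan2(d[1],d[0])-np.pi/2)
d=P[3]-P[2]; print('yaw',np.arctan2(d[1],d[0])-np.pi/2)
for u in[(294,134),(355,134),(351,256),(295,256)]: print('plate',onplane(c,u,.096))
im=cv2.imread('pics/w1.png').max(2); l=blob((im<50)&box(im,(305,210,340,256)))[2]
ys,xs=np.nonzero(l); print('knob px',xs.min(),xs.max(),ys.min(),ys.max())
print('front top edge pts', onplane(c,(xs.mean(),ys.min()),.126),onplane(c,(xs.mean(),ys.max()),.126))
R=Ro.from_rotvec(w[3:]).as_matrix();print(R.round(4).tolist(), np.arctan2(R[1,0],R[0,0]))
E
```

```text
[[0.718, -0.0928], [0.6657, -0.264], [0.4557, -0.2018], [0.5077, -0.0274]] [ 0.58677645 -0.14649509]
[np.float64(0.17900557179455376), np.float64(0.21897758216029378), np.float64(0.1820156650127931), np.float64(0.22018803881097954)]
yaw -0.30136482489803185
yaw -0.2876660057320043
yaw -0.2961361635964128
yaw -0.28945920582727513
plate [ 0.64088292 -0.13783964  0.096     ]
plate [ 0.62744838 -0.18303938  0.096     ]
plate [ 0.5329455  -0.15409145  0.096     ]
plate [ 0.54652926 -0.10844781  0.096     ]
knob px 315 331 222 255
front top edge pts [ 0.57406892 -0.14120478  0.126     ] [ 0.54963717 -0.13396836  0.126     ]
[[0.9589, -0.2836, -0.0016], [-0.2836, -0.9589, 0.0002], [-0.0016, 0.0003, -1.0]] -0.28755027720182574
```

>>> arm_command(
  motion="2 2 20 0 0 0.006 42; 0 0 40 0 0 0 42; 0 0 36 0 0 0 42; 0 0 20 0 0 0 42; 0 0 10 0 0 0 42; 0 0 0 0 0 0 42; 0 0 0 0 0 0 5; 0 0 0 0 0 0 5; 0 0 0 0 0 0 5; 0 0 0 0 0 0 5; 0 0 0 0 0 0 5",
)

```text
t: 2.95
eef_pos: [0.5634, -0.1371, 0.1072]
eef_rot: [-3.105, 0.463, -0.006]
contact_force: [3.3, 8.3, 2.4]
grip_width: 0.15
grasp_force: 61.9
```

>>> arm_command(
  motion="-5 0 0 0 0 0 5; -8 0 0 0 0 0 5; -10 0 0 0 0 0 5; -10 0 0 0 0 0 5; -10 0 0 0 0 0 5; -8 0 0 0 0 0 5; -4 0 0 0 0 0 5; 0 0 0 0 0 0 5",
)

```text
t: 3.75
eef_pos: [0.5133, -0.1219, 0.1072]
eef_rot: [-3.106, 0.464, -0.016]
contact_force: [12.7, 7.6, -5.1]
grip_width: 0.144
grasp_force: 60.7
```

>>> arm_command(
  motion="-2 0 0 0 0 0 5; -2 0 0 0 0 0 5; 0 0 0 0 0 0 5",
)

```text
t: 4.05
eef_pos: [0.5133, -0.1219, 0.1073]
eef_rot: [-3.107, 0.465, -0.029]
contact_force: [26.6, 4.3, -16.6]
grip_width: 0.149
grasp_force: 59.3
```

>>> arm_command(
  motion="3 0 0 0 0 0 5; 0 0 0 0 0 0 40; 0 0 0 0 0 0 40; 0 0 0 0 0 0 40; 0 0 -20 0 0 0 50; 0 0 -45 0 0 0 85; 30 0 -45 0 0 0 85; 40 0 0 0 0 0 85; 10 0 0 0 0 0 85; 0 0 0 0 0 0 85; 0 0 0 0 0 0 85",
)

```text
t: 5.15
eef_pos: [0.5819, -0.1451, 0.2115]
eef_rot: [-3.107, 0.464, 0.002]
contact_force: [-0.3, -0.2, -0.3]
grip_width: 0.998
grasp_force: 0.0
```

```bash
python3 - <<'E'
from h import *
s=bot.get_state(); im=bot.capture('wrist'); cv2.imwrite('pics/w2.png',im[:,:,::-1]); np.save('w2.npy',np.r_[s['eef_pos'],s['eef_rot']])
print(s['t'],s['eef_pos'],s['eef_rot'],s['contact_force'])
c=cam('wrist',s); u=proj(c,[.6155,-.1552,.091])[0]; print(u)
x,y=np.clip(u.astype(int),40,600); print(x,y)
a=im[y-50:y+50,x-60:x+60,::-1]; b=cv2.resize(a,None,fx=5,fy=5,interpolation=cv2.INTER_CUBIC); cv2.imwrite('pics/w2c.png',b)
E
```

```text
5.15 [ 0.58190511 -0.14508969  0.21152683] [-3.10703564e+00  4.63888297e-01  2.30886579e-03] [-0.26462989 -0.20465759 -0.29071099]
[320.00418752 191.26837292]
320 191
```

View pics/w2c.png

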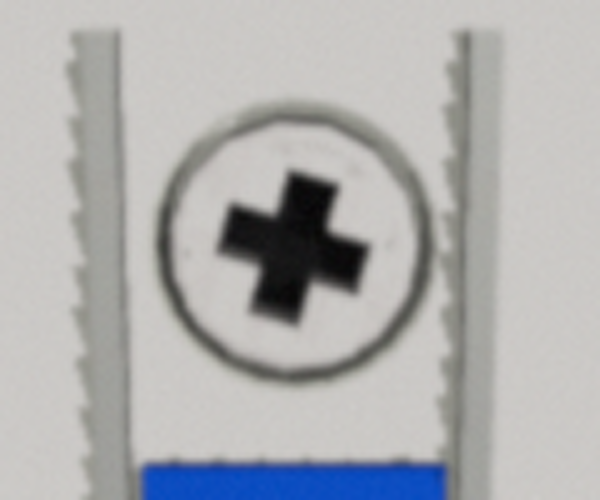

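View pics/w2.png

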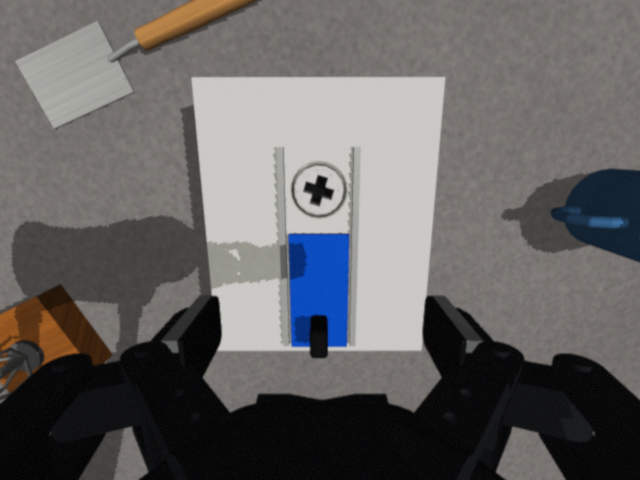

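```bash
python3 - <<'E'
from h import *
w=np.load('w2.npy'); s=dict(eef_pos=w[:3],eef_rot=w[3:]); c=cam('wrist',s)
g=cv2.imread('pics/w2.png').max(2); l=blob((g<110)&box(g,(301,172,338,210)))[2]
S=8; G=cv2.resize(g[170:212,298:342],None,fx=S,fy=S,interpolation=cv2.INTER_CUBIC)
ce,st,l=blob(G<110); ys,xs=np.nonzero(l); 
P=np.array([onplane(c,(298+(x+.5)/S-.5,170+(y+.5)/S-.5),.091)[:2] for x,y in zip(xs[::7],ys[::7])])
m=P.mean(0); Z=(P-m)@[1,1j]; print('centre',m, 'area mm2',len(xs)*0)
a=np.angle((Z**4).sum())/4; print('slot angle',a,a+np.pi/2,'rel base',a+.2935)
r=np.abs(Z); print('half len',np.percentile(r,99.5))
# disc: circle fit on base from corners too
Q=np.array([onplane(c,u,.09) for u in[(192,77),(445,77),(422,350),(212,351)]])[:,:2]; print(Q.mean(0),[np.linalg.norm(Q[i]-Q[(i+1)%4]) for i in range(4)])
d=Q[0]-Q[3]+Q[1]-Q[2]; y=np.arctan2(d[1],d[0]); print('yaw',y,'socket pred',Q.mean(0)+.03*np.array([np.cos(y),np.sin(y)]))
E
```

```text
centre [ 0.61675568 -0.15421322] area mm2 0
slot angle -0.5854672477923846 0.985329079002512 rel base -0.2919672477923846
half len 0.011308318020128601
[ 0.58780942 -0.1447253 ] [np.float64(0.17883362652774773), np.float64(0.2191635766389738), np.float64(0.18453623726571858), np.float64(0.2200877819825297)]
yaw -0.30644921541688774 socket pred [ 0.61641175 -0.15377556]
```

>>> arm_command(
  motion="-23.2 -35.2 -7.6 0 0 0 85; -23.2 -35.2 -7.6 0 0 0 85; -23.2 -35.2 -7.6 0 0 0 85; -23.2 -35.2 -7.6 0 0 0 85; -23.2 -35.2 -7.6 0 0 0 85; -23.2 -35.2 -7.6 0 0 0 85; -23.2 -35.2 -7.6 0 0 0 85; -23.2 -35.2 -7.6 0 0 0 85; -23.2 -35.2 -7.6 0 0 0 85; 0 0 0 0 0 0 85; 0 0 0 0 0 0 85",
)

```text
t: 6.3
eef_pos: [0.4745, 0.2192, 0.2805]
eef_rot: [3.107, -0.46, 0.0]
contact_force: [-0.3, -0.4, -0.0]
grip_width: 0.997
grasp_force: 0.0
```

```bash
python3 - <<'E'
from h import *
s=bot.get_state(); im=bot.capture('wrist'); cv2.imwrite('pics/w3.png',im[:,:,::-1]); np.save('w3.npy',np.r_[s['eef_pos'],s['eef_rot']])
print(s['t'],s['eef_pos'],s['eef_rot'])
E
```

```text
6.3 [0.47450518 0.21915736 0.28045164] [ 3.10730476e+00 -4.59820283e-01  4.23159631e-04]
```

View pics/w3.png

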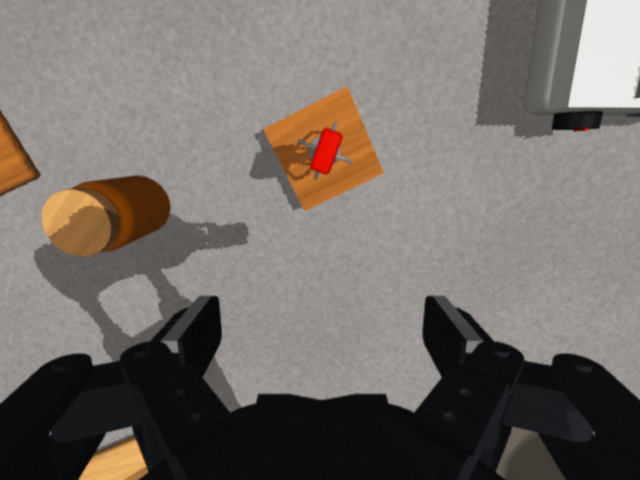

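The handle's top is seen at (327,151), its long axis tilted about 20° from the image vertical. The stand is below it and the jar at (85,220), clear.

```bash
python3 - <<'E'
from h import *
w=np.load('w3.npy'); s=dict(eef_pos=w[:3],eef_rot=w[3:]); c=cam('wrist',s)
im=cv2.imread('pics/w3.png').astype(int); S=6; b=cv2.resize(im[110:190,290:365].astype(np.uint8),None,fx=S,fy=S,interpolation=cv2.INTER_CUBIC).astype(int)
ce,st,l=blob((b[...,2]>120)&(b[...,0]<80)&(b[...,1]<80)); ys,xs=np.nonzero(l)
P=np.array([onplane(c,(290+(x+.5)/S-.5,110+(y+.5)/S-.5),.164)[:2] for x,y in zip(xs[::5],ys[::5])]).astype(np.float32)
rc=cv2.minAreaRect(P*1000); print('rect mm',rc); q=cv2.boxPoints(rc)
m=P.mean(0); Z=(P-m)@np.array([1,1j]); print('mean',m,'long axis',np.angle((Z**2).sum())/2)
st=np.array([onplane(c,u,.034) for u in[(264,129),(347,87),(383,172),(305,210)]]); print('stand',st.mean(0),[np.linalg.norm(st[i]-st[(i+1)%4]) for i in range(4)])
E
```

```text
rect mm ((532.1912231445312, 203.0081787109375), (25.549230575561523, 47.765602111816406), 26.93047523498535)
mean [0.53528726 0.19836591] long axis -0.9377454156698874
stand [0.53513043 0.19584304 0.034     ] [np.float64(0.09840608212542602), np.float64(0.09708286135537145), np.float64(0.09772268936989122), np.float64(0.09853782132348698)]
```

```bash
python3 - <<'E'
from h import *
w=np.load('w3.npy'); s=dict(eef_pos=w[:3],eef_rot=w[3:]); c=cam('wrist',s)
b=cv2.imread('pics/w3.png')[110:190,290:365].astype(int)
for t in (80,60,40):
    m=(b[...,2]>150)&(b[...,0]<t)&(b[...,1]<t); ce,st,l=blob(m); ys,xs=np.nonzero(l)
    P=np.array([onplane(c,(290+x,110+y),.164)[:2] for x,y in zip(xs,ys)]).astype(np.float32)
    Z=(P-P.mean(0))@np.array([1,1j]); print(t,st,P.mean(0),np.angle((Z**2).sum())/2,cv2.minAreaRect(P*1000))
for y in range(17,68,3): print(''.join('%4d,%3d'%(b[y,x,2],b[y,x,1]) for x in range(14,58,4)))
E
```

```text
80 [ 20  18  33  47 908] [0.5356827  0.19598465] -0.6513251352541021 ((535.3368530273438, 196.15753173828125), (15.628693580627441, 31.84886360168457), 53.2038688659668)
60 [ 20  18  32  46 881] [0.53573513 0.19608356] -0.654227838795792 ((535.452392578125, 196.21197509765625), (15.181385040283203, 31.07980728149414), 52.628414154052734)
40 [ 21  19  31  45 846] [0.5356691  0.19625314] -0.6586397214178438 ((535.4375610351562, 196.3572235107422), (14.734148025512695, 30.510095596313477), 52.01929473876953)
 185,112 182,110 190,113 190,114 191,116 175, 96 180, 98 132,102 172,119 198,119 193,117
 184,111 191,114 169,100 164, 97 183,109 186, 14 207, 10 161, 47 181,104 188,112 186,110
 190,113 152, 88 137, 81 136, 80 133, 70 210, 10 230, 14 226, 16 205, 13 169, 61 186,112
 159, 93 134, 80 189,114 169,108 141, 54 225, 11 230, 19 232, 18 232, 17 210,  9 190,113
 121, 72 184,110 177,107 134,130 170, 23 229, 12 231, 18 232, 18 233, 20 196, 12 185,110
  97, 91 161,108 136,120 132,129 198,  9 230, 18 231, 16 232, 16 233, 20 172, 42 183,111
 139, 97 107,103 106,106 118, 88 216,  8 230, 17 232, 1
[... 223 characters left out ...]
5, 70  82, 75 205,  8 230, 15 230, 16 232, 22 229, 19 148, 79 160,117 172,103
 121, 71 122, 72 109, 50 222, 12 230, 16 230, 15 231, 15 217, 10 120,108 145,144 151,132
 129, 75 148, 87 157, 23 229, 18 231, 18 231, 16 232, 18 195,  7 107, 94 176,110 133,114
 118, 69 116, 67 191, 13 230, 15 229, 16 230, 15 229, 15 159, 32 189,117 198,122 192,116
 173,104 166, 97 194,  9 228, 10 229, 14 229, 10 224, 14 175, 89 195,119 191,115 185,111
 180,107 143, 83 144, 51 183, 14 214,  6 228, 16 208,  4 187,110 189,114 184,108 170,101
 158, 93 114, 66 178,106 102, 79 152, 53 186, 13 172, 31 187,113 184,110 177,107 174,104
 126, 72 169,102 192,116  93, 91 188,112 179,103 185,111 182,109 175,104 172,102 167, 98
```

>>> arm_command(
  motion="20 -6 0 0 0 0.12 60; 22 -6 0 0 0 0.12 60; 20 -6 0 0 0 0.118 60; 0 0 0 0 0 0 60; 0 0 0 0 0 0 60",
)

```text
t: 6.85
eef_pos: [0.5391, 0.2087, 0.2795]
eef_rot: [2.974, -1.01, -0.002]
contact_force: [-0.1, 0.5, -0.7]
grip_width: 0.704
grasp_force: 0.0
```

```bash
python3 - <<'E'
from h import *
s=bot.get_state(); R=Ro.from_rotvec(s['eef_rot']).as_matrix(); print(s['t'],s['eef_pos'],np.arctan2(R[1,0],R[0,0]),R[:,2])
print('shift tool mm',1e3*R.T@(np.array([.5356,.1961,.127])-s['eef_pos']))
E
```

```text
6.85 [0.53912611 0.20868207 0.27953093] -0.6545696850452316 [-1.78189987e-03 -5.49217945e-04 -9.99998262e-01]
shift tool mm [  5.02750104  11.89630114 152.54385335]
```

>>> arm_command(
  motion="5 12 20 0 0 0 60; 0 0 40 0 0 0 60; 0 0 40 0 0 0 60; 0 0 30 0 0 0 60; 0 0 22.5 0 0 0 60; 0 0 0 0 0 0 60; 0 0 0 0 0 0 60; 0 0 0 0 0 0 5; 0 0 0 0 0 0 5; 0 0 0 0 0 0 5; 0 0 0 0 0 0 5; 0 0 0 0 0 0 5",
)

```text
t: 8.05
eef_pos: [0.5365, 0.1978, 0.129]
eef_rot: [-2.974, 1.009, -0.003]
contact_force: [-0.5, -0.1, 6.5]
grip_width: 0.182
grasp_force: 59.6
```

>>> arm_command(
  motion="0 0 -20 0 0 0 5; 0 0 -40 0 0 0 5; 0 0 -40 0 0 0 5; 0 0 -40 0 0 0 5; 15 13 0 0 0 0 5; 30 26 0 0 0 0 5; 35 29 0 0 0 0 5; 35 29 0 0 0 0 5; 35 29 0 0 0 0 5; 35 29 0 0 0 0 5; 35 29 0 0 0 0 5; 30 24 0 0 0 0 5",
)

```text
t: 9.25
eef_pos: [0.6075, -0.122, 0.2672]
eef_rot: [2.974, -1.011, -0.002]
contact_force: [0.3, -0.1, -1.6]
grip_width: 0.183
grasp_force: 58.9
```

>>> arm_command(
  motion="15 12 0 0 0 0 5; 8 7 0 0 0 0 5; 0 0 0 0 0 -0.069 5; 0 0 0 0 0 0 5; 0 0 0 0 0 0 5",
)

```text
t: 9.75
eef_pos: [0.6143, -0.1474, 0.2678]
eef_rot: [-3.008, 0.906, 0.001]
contact_force: [0.1, 0.1, -1.3]
grip_width: 0.18
grasp_force: 59.0
```

```bash
cat > st.py <<'E'
from h import *
s=bot.get_state(); R=Ro.from_rotvec(s['eef_rot']).as_matrix(); y=np.arctan2(R[1,0],R[0,0])
print(s['t'],s['eef_pos'].round(4),'yaw',y,'z',R[:,2].round(4),'F',s['contact_force'].round(1),s['grip_width'],s['grasp_force'])
print('shift tool mm',1e3*R.T@(np.array([.6167,-.1542,.186])-s['eef_pos']),'turn tool z',-(-.5855-y))
E
python3 st.py; python3 - <<'E'
from h import *
im=bot.capture('wrist'); cv2.imwrite('pics/w4.png',im[:,:,::-1])
E
```

```text
9.75 [ 0.6143 -0.1474  0.2678] yaw -0.5854242567838542 z [-3.e-04  4.e-04 -1.e+00] F [ 0.1  0.1 -1.3] 0.18025904200260678 58.963783979415894
shift tool mm [ 5.80441576  4.40173603 81.78226948] turn tool z 7.574321614578494e-05
```

View pics/w4.png

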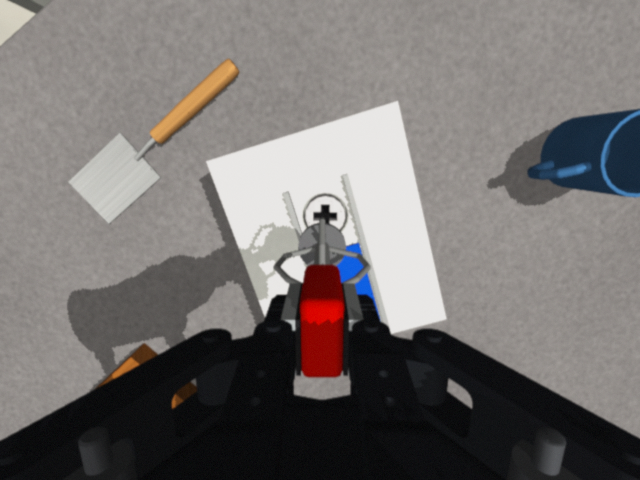

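The wrist picture shows the beater held straight. Its collar is at (322,243), just short of the socket at (325,214), and the slots line up with the tool axes.

```bash
python3 - <<'E'
from h import *
s=bot.get_state(); c=cam('wrist',s); R=Ro.from_rotvec(s['eef_rot']).as_matrix()
for zz in(.089,.095,.117): print('axis px',zz,proj(c,np.array(s['eef_pos'])+R@[0,0,zz]))
print('socket pred px',proj(c,[.6167,-.1542,.091]))
im=cv2.imread('pics/w4.png'); g=im.max(2)
S=8; G=cv2.resize(g[195:235,305:346],None,fx=S,fy=S,interpolation=cv2.INTER_CUBIC); ce,st,l=blob(G<100); print('dark',305+(ce[0]+.5)/S-.5,195+(ce[1]+.5)/S-.5,st/S)
cv2.imwrite('pics/w4c.png',cv2.resize(im[180:300,265:385],(600,600),interpolation=cv2.INTER_CUBIC))
E
```

```text
axis px 0.089 [[319.67993211 247.23392954]]
axis px 0.095 [[319.71740594 244.95420542]]
axis px 0.117 [[319.84091845 237.4403095 ]]
socket pred px [[324.69201286 216.04197204]]
dark 324.90464546662236 214.7046454666224 [   8.875   10.25    22.625   20.75  1881.875]
```

View pics/w4c.png

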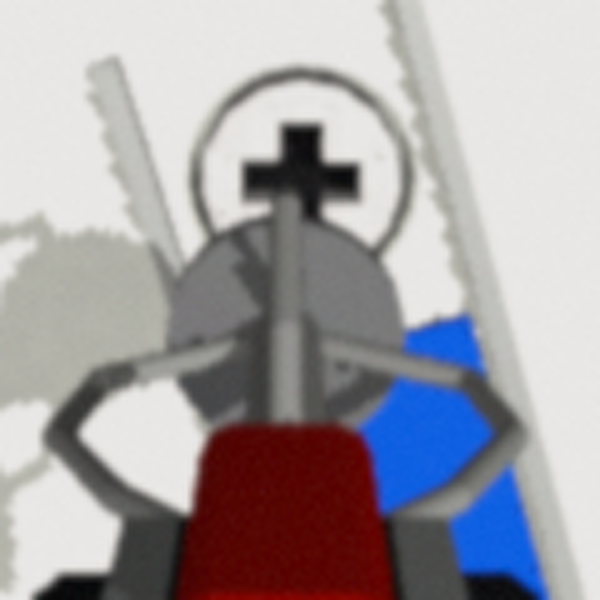

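```bash
python3 - <<'E'
from h import *
from scipy.optimize import least_squares
s=bot.get_state(); c=cam('wrist',s); R=Ro.from_rotvec(s['eef_rot']).as_matrix(); p=np.array(s['eef_pos'])
a=np.linspace(0,2*np.pi,360)
for zc in (.087,.089,.091):
    def f(o):
        q=np.c_[o[0]+.017*np.cos(a),o[1]+.017*np.sin(a),0*a+zc]; u=proj(c,p+q@R.T)
        return [u[:,0].min()-298.2,u[:,0].max()-345.2,u[:,1].min()-222.2]
    r=least_squares(f,[0,0]); print('collar in tool mm',r.x*1e3,r.fun)
X=onplane(c,(324.9,215.9),.091); print('socket in tool mm',1e3*R.T@(X-p))
E
```

```text
collar in tool mm [1.38832493 1.42544699] [-0.83743887  0.83763589  0.03171575]
collar in tool mm [0.97888017 1.42729533] [-0.63068377  0.6308309   0.02368617]
collar in tool mm [0.56934678 1.42914394] [-0.42740968  0.42750854  0.01591912]
socket in tool mm [  5.85143874   4.57907102 176.91715232]
```

>>> arm_command(
  motion="5 3 0 0 0 0 5; 0 0 20 0 0 0 5; 0 0 20 0 0 0 5; 0 0 14 0 0 0 5; 0 0 0 0 0 0 5; 0 0 0 0 0 0 5",
)

```text
t: 10.4
eef_pos: [0.6172, -0.1539, 0.2142]
eef_rot: [3.008, -0.906, 0.001]
contact_force: [-0.4, -0.1, -2.5]
grip_width: 0.179
grasp_force: 58.9
```

```bash
python3 st.py
```

```text
10.4 [ 0.6172 -0.1539  0.2142] yaw -0.585336556188561 z [ 3.e-04 -2.e-04 -1.e+00] F [-0.4 -0.1 -2.5] 0.1789943446498883 58.870248198509216
shift tool mm [-0.26658935  0.49845127 28.22445207] turn tool z 0.00016344381143906794
```

>>> arm_command(
  motion="-1 -0.9 0 0 0 0 5; 0 0 0 0 0 0 5; 0 0 3 0 0 0 5; 0 0 3 0 0 0 5; 0 0 3 0 0 0 5; 0 0 0 0 0 0 5",
)

```text
t: 11.0
eef_pos: [0.6163, -0.1525, 0.2041]
eef_rot: [3.008, -0.906, -0.002]
contact_force: [0.2, 0.1, -2.3]
grip_width: 0.176
grasp_force: 59.0
```

```bash
python3 st.py
```

```text
11.0 [ 0.6163 -0.1525  0.2041] yaw -0.5852348744151658 z [-9.e-04  3.e-04 -1.e+00] F [ 0.2  0.1 -2.3] 0.17554047879863632 58.95191252231598
shift tool mm [ 1.24424796  1.17661136 18.12945213] turn tool z 0.0002651255848342693
```

>>> arm_command(
  motion="0 0 2 0 0 0 5; 0 0 2 0 0 0 5; 0 0 2 0 0 0 5; 0 0 0 0 0 0 5",
)

```text
t: 11.4
eef_pos: [0.6165, -0.1526, 0.1984]
eef_rot: [3.008, -0.906, -0.001]
contact_force: [0.1, -0.9, -1.8]
grip_width: 0.18
grasp_force: 58.9
```

>>> arm_command(
  motion="0 0 2 0 0 0 5; 0 0 2 0 0 0 5; 0 0 2 0 0 0 5; 0 0 2 0 0 0 5; 0 0 2 0 0 0 5; 0 0 0 0 0 0 5",
)

```text
t: 12.0
eef_pos: [0.6167, -0.1527, 0.1893]
eef_rot: [3.008, -0.906, 0.002]
contact_force: [-0.8, 1.5, 4.7]
grip_width: 0.18
grasp_force: 60.0
```

>>> arm_command(
  motion="0 0 1.5 0 0 0 5; 0 0 1.5 0 0 0 5; 0 0 1 0 0 0 5; 0 0 0 0 0 0 5; 0 0 0 0 0 0 5",
)

```text
t: 12.5
eef_pos: [0.6168, -0.1527, 0.186]
eef_rot: [3.008, -0.906, 0.003]
contact_force: [-2.4, 0.8, 7.7]
grip_width: 0.181
grasp_force: 60.6
```

>>> arm_command(
  motion="0 0 1 0 0 0 5; 0 0 1 0 0 0 5; 0 0 0.5 0 0 0 5; 0 0 0 0 0 0 5; 0 0 0 0 0 0 5",
)

```text
t: 13.0
eef_pos: [0.617, -0.1528, 0.1859]
eef_rot: [3.008, -0.906, 0.006]
contact_force: [-5.6, 3.0, 19.6]
grip_width: 0.18
grasp_force: 62.2
```

```bash
python3 - <<'E'
from h import *
im=bot.capture('wrist'); a=cv2.resize(im[170:320,240:400,::-1],(640,600),interpolation=cv2.INTER_CUBIC); cv2.imwrite('pics/w5.png',a)
E
python3 st.py
```

```text
13.05 [ 0.617  -0.1527  0.1859] yaw -0.5850851598123306 z [ 0.0036 -0.0016 -1.    ] F [-5.8  1.9 19.2] 0.17926578290176237 62.16557264328003
shift tool mm [ 0.54682335  1.38094395 -0.09900236] turn tool z 0.00041484018766946296
```

View pics/w5.png

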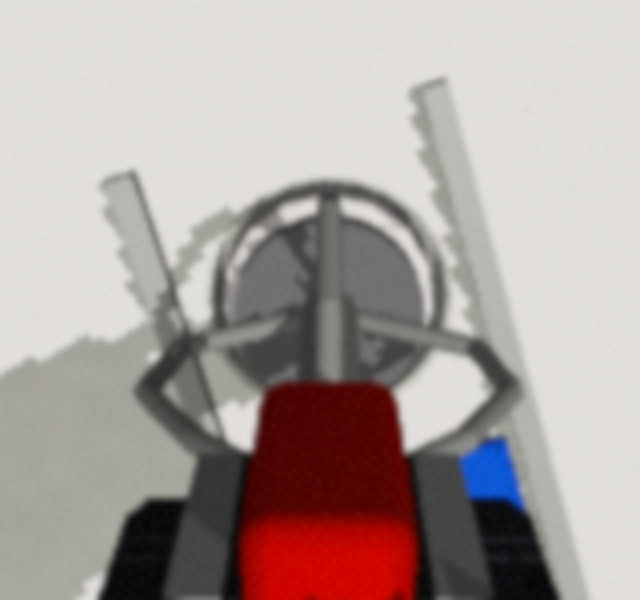

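The collar (crop centre about 328,300) sits concentric in the socket's disc ring, flat on the rim, with the cover clear below it. The beater is home.

```bash
python3 -c "
from bench import bot
print(bot.job_done())"
```

```text
the job is handed in; nothing more can be done
None
```

I handed the job in at about 13 s with the cover pulled to its stop and the beater meshed and pressed home at about 19 N, still gripped; the hand-in gave no verdict, and I kept clear of the jar, mug and spatula but took no final picture of the jar.

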